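# Unstack the mixing things into their drip trays

### The arm

A 6-joint arm with a two-finger parallel gripper is mounted at the origin on the work surface. World frame = base frame: x ahead of the robot, y to its left, z up, the work surface at z = 0. Lengths are in m, angles in degrees, forces in N, time in s.
With the tool pointing down it reaches from about 0.25 to 0.725 m from the base axis. Payload 9.7 kg.
Tool frame: the origin (TCP) lies at the very end of the fingers, on their centre line; the grasp point (between the pads) lies 19 mm behind it; z points along the fingers, y is the line along which they close (so a half turn about z gives the same grasp; the last joint's range is limited). The gripper opens to 85 mm and grips with 20 to 120 N. Pads are 22 mm wide; open, the fingers measure 114 mm over their backs; the gripper's body (76 mm by 85 mm) begins 54 mm behind the grasp point. The pads swing forward as they close: fully open they stand 13 mm farther back than shut.
Start: joints at [-65.031, 4.979, 10.078, 95.1, 0, 90], TCP at [0.232, -0.499, 0.231] pointing down, gripper open.
Joint ranges: [-179.16, 179.16], [-48.56, 103.87], [-65.8, 70.77], [-126.05, 130.52], [-82.76, 87.17], [-180, 180]. Speed limits (degrees/s): [127.2, 127.2, 147.25, 180, 180, 180].

### API

Orientations are given as [roll, pitch, yaw] about the fixed x, y, z axes, in that order (R = Rz(yaw) Ry(pitch) Rx(roll)).
In Python, from workcell import bot gives the robot as it stands.
- The arm moves only by the tool arm_command, never from a script. Its argument "series" is a list of rows, each a list of 4 numbers: the shift along the tool's x, y, z in m, then the turn about the tool's z in rad. A call has exactly 5 rows; each row is the pose to reach, as a shift and turn from the pose commanded when the call began, along the tool's axes at that moment; what a row does not reach only later rows make up. A row lasts 1/10 s, in which the tool goes at most 50 mm and 8.59 degrees, less where a joint would pass 70% of its speed; a pose out of reach is approached as far as the arm can. A call with a gripper value outside its range is refused whole. "hand" is the finger opening in m, from 0 to 0.0854, set as the call begins (left out, the last holds). The fingers move at their own pace and stop on an object; "grip_force" is the grip in N (left out, the last holds). Time passes only in rows, so rows that repeat a pose let the fingers close, or fill a call up. It gives the time, the measured TCP pose, the force, the opening and the grip force at its end, in the units of the state.
- bot.get_obs(): the state, without advancing time (a new reading comes with each control period).
- bot.camera(name): name is "scene" or "top" or "wrist"; returns a dict with "color" (480x640x3 uint8, blue, green, red), "camera_matrix" (3x3 intrinsics, pixels), "dist_coeffs" ([k1, k2, p1, p2, k3] as OpenCV has them; the pictures are not rectified), "xyz" and "orientation" of the camera in the world; the wrist camera has in their place "T_tool_cam" (4x4, takes a point from camera to tool coordinates, whose origin is the TCP and whose axes are the flange's). Camera axes: x right, y up, looking along -z (the intrinsics and any distortion apply to the point x, -y, -z); pixel columns grow to the right and rows downward; lengths in m; the calibration is good to about 2 mm. A picture is of the moment at which its call begins: read the wrist's pose just before it. There is no depth.
- bot.job_done(): hands the job in; it is judged then, once.
Trained networks look in the newest picture that a camera, given by its name, has taken for a name from the list of things; names that differ only in an ending like _2 or _b are one class to them, and where a whole thing is asked for, a point or a joint stands for the part that bears it (a point fixed in the world has none). Each returns a list of dicts, best first, with "confidence" (0 to 1); they miss things now and then, are a little off and sometimes report something else, mostly with a low value. They report only what shows in the picture. A call takes as long as a camera call. They do not tell look-alikes from the thing itself.
- bot.find_in(camera, target): "location" ([column, row] in pixels, amid what is visible of it).
- bot.mark_of(camera, target): "location" ([column, row] in pixels: a listed point, or the origin of a listed thing).
The state is a dict: "time": time; "q": joint angles; "qd": joint speeds; "joint_efforts": joint torques, N m; "ee_pos": TCP position; "tcp_rot": TCP orientation; "wrist_force": force on the tool from outside, world axes, zero at the start; "torque": the same for the moment, N m; "opening": finger opening in m; "grasp_force": force on a finger pad.
Only numpy, scipy, OpenCV 4.12 (cv2) and the standard library are available. Lean on these libraries where they do the work, as an engineer would, in place of code of your own. Each camera call takes 0.05 s, during which the arm holds its last target. There are 200 camera calls.

### The job

Take the stack on the mixing bench apart from the top down, one thing at a time, and set each thing upright and flat on the floor of the drip tray that fits it: the brass nozzle in the small round tray, the white jar in the medium round tray, the square tin in the square tray and the round paint tin in the large round tray. Finish each one before taking the next, and set the things down rather than dropping them. Leave the solvent bottle and the spray gun where they are.

Things in the scene. Friction and masses are not known exactly. Their poses are not given: they have to be found in the camera images.
- nozzle: Brass spray nozzle, top of the stack, standing on the jar: an upright cylinder 20 mm in diameter and 38 mm tall with a thinner stub (11 mm in diameter, 8 mm tall) on top; 60 g. Origin: centre of its underside; z up along its axis.
- jar: Closed white plastic jar with a black cap, standing on the square tin: plain upright cylinder 34 mm in diameter, 42 mm tall; 50 g. Origin: centre of its underside; z up along its axis.
- square_tin: Square aluminium tin with a paper label, standing on the paint tin: 44 x 44 mm, 45 mm tall, sides along its x and y axes; about 120 g. Origin: centre of its underside; z up.
- paint_tin: Round steel paint tin with a paper label, bottom of the stack, standing on the bench: cylinder 64 mm in diameter, 60 mm tall, flat top; about 280 g. Origin: centre of its underside; z up along its axis.
- small_tray: Black plastic drip tray fixed to the bench, round, pocket 36 mm in diameter (the smallest), outer diameter 44 mm; its floor is 4 mm and its rim 10 mm above the bench, walls 4 mm thick. Origin: centre of its underside, at bench height; z up.
- medium_tray: Black plastic drip tray fixed to the bench, round, pocket 50 mm in diameter, outer diameter 58 mm; its floor is 4 mm and its rim 10 mm above the bench, walls 4 mm thick. Origin: centre of its underside, at bench height; z up.
- square_tray: Black plastic drip tray fixed to the bench, square, pocket 58 x 58 mm, sides along its x and y axes, outer 66 x 66 mm; its floor is 4 mm and its rim 10 mm above the bench, walls 4 mm thick. Origin: centre of its underside, at bench height; z up.
- large_tray: Black plastic drip tray fixed to the bench, round, pocket 80 mm in diameter (the largest), outer diameter 88 mm; its floor is 4 mm and its rim 10 mm above the bench, walls 4 mm thick. Origin: centre of its underside, at bench height; z up.
- solvent_bottle: White plastic solvent bottle with a red cap standing loose on the bench among the trays, 56 mm in diameter, 120 mm tall. To be left alone. Origin: centre of its underside; z up.
- spray_gun: Metal spray gun lying loose on the bench at the robot's right, about 150 x 155 mm, 24 mm high. To be left alone. Origin: under the middle of its barrel, at bench height; x along the barrel towards the brass air cap, handle towards -y.
Mind the look-alikes: they are no part of the job. What is shaped like the jar but red is not meant. There is more than one size of the nozzle; the job needs the smaller.

How it is judged:
By the outcome, as a careful person would: the job done as asked, in the order asked, and still so for the second after the job is handed in, with the robot touching nothing.
It also fails if it takes over 120 s, if anything falls off the work surface, if the arm or the gripper's body presses on something with over 40 N, if the wrist force passes 120 N, or if a joint passes its speed limit or range.

## Working session

There is one attempt and no reset: what is moved stays moved. The work goes in short steps, Python scripts to look and compute and a tool call to move; the robot and the scene stay as the last step left them, time stands still between calls to the robot, and variables do not carry over. Pictures are saved under pics/ and viewed, at most 14 in all, crops included, and the job is handed in when it is done.

Besides the shell and the picture viewer there is one more tool, called after ">>>" in YAML: its name, and indented under it one key for each argument. arm_command: Moves the arm, as the interface text tells. Its arguments: {"type":"object","properties":{"series":{"type":"array"},"hand":{"type":"number"},"grip_force":{"type":"number"}},"required":["series"]}

```bash
ls; mkdir -p pics; cat > h.py <<'E'
import numpy as np, cv2
from scipy.spatial.transform import Rotation as R
from workcell import bot
def Rm(o): return R.from_euler('xyz',o,degrees=True).as_matrix()
def cam(name):
    o=bot.get_obs(); c=bot.camera(name)
    if 'T_tool_cam' in c:
        T=np.eye(4);T[:3,:3]=Rm(o['tcp_rot']);T[:3,3]=o['ee_pos'];T=T@np.array(c['T_tool_cam'])
        c['Rm'],c['t']=T[:3,:3],T[:3,3]
    else: c['Rm'],c['t']=Rm(c['orientation']),np.array(c['xyz'])
    return c
def ray(c,p):
    u=cv2.undistortPoints(np.array([[p]],float),np.array(c['camera_matrix'],float),np.array(c['dist_coeffs'],float))[0,0]
    return c['Rm']@np.array([u[0],-u[1],-1])
def at(c,p,z):
    d=ray(c,p); return c['t']+d*(z-c['t'][2])/d[2]
def proj(c,P):
    q=(np.atleast_2d(P)-c['t'])@c['Rm']*[1,-1,-1]
    return cv2.projectPoints(q,np.zeros(3),np.zeros(3),np.array(c['camera_matrix'],float),np.array(c['dist_coeffs'],float))[0][:,0]
E
python3 - <<'E'
from h import *
o=bot.get_obs();print(o)
names='nozzle jar square_tin paint_tin small_tray medium_tray square_tray large_tray solvent_bottle spray_gun'.split()
zz=dict(square_tin=.06,jar=.105,nozzle=.147)
for n in ['scene','top']:
    c=cam(n);cv2.imwrite(f'pics/{n}0.png',c['color']);print(n,c['t'],c['Rm'].round(3).tolist())
    for k in names:
        for m in bot.mark_of(n,k)[:3]: print(k,np.round(m['location'],1),round(m['confidence'],2),at(c,m['location'],zz.get(k,0)).round(4))
E
```

```text
pics
{'time': 0.0, 'q': array([-6.50293563e+01,  5.01016766e+00,  1.00329985e+01,  9.51001897e+01,
        1.92826821e-03,  8.99979310e+01]), 'qd': array([ 0.0565164 , -0.07911297,  0.03409608,  0.05243151,  0.08881657,
       -0.02601048]), 'joint_efforts': array([ 1.61461362e-04, -5.20385957e+01,  4.64805937e+01,  1.62647269e-02,
        7.41337999e-05, -6.46389012e-06]), 'ee_pos': array([ 0.23209025, -0.49836295,  0.23057899]), 'tcp_rot': array([-1.79922641e+02, -1.93106001e-03,  2.49727102e+01]), 'wrist_force': array([ 1.11090458,  0.53235097, -0.50516256]), 'torque': array([0.0552222 , 0.03372217, 0.01286629]), 'grasp_force': 0.0, 'opening': 0.085559058122733}
scene [ 1.48347556 -0.29235063  0.73600019] [[0.191, -0.53, 0.826], [0.982, 0.097, -0.164], [0.007, 0.842, 0.539]]
nozzle [406.  258.5] 0.86 [0.6745 0.0324 0.147 ]
nozzle [445.5 191.4] 0.65 [0.4338 0.2059 0.147 ]
jar [443.  206.2] 0.81 [0.4276 0.208  0.105 ]
jar [482.  245.8] 0.67 [0.6008 0.2245 0.105 ]
square_tin [438.6 226.8] 0.64 [0.4437 0.1968 0.06  ]
paint_tin [436.4 248.7] 0.87 [0.4461 0.1981 0.    ]
small_tray [333.
[... 507 characters left out ...]
006, 0.01], [0.01, 0.092, 0.996]]
nozzle [195.9 285.5] 0.47 [0.443 0.198 0.147]
nozzle [241.2 276. ] 0.42 [0.467 0.087 0.147]
jar [206.7 288.2] 0.7 [0.4362 0.1807 0.105 ]
jar [166.5 281.7] 0.67 [0.4519 0.2841 0.105 ]
jar [197.  286.6] 0.42 [0.4401 0.2056 0.105 ]
square_tin [202.3 285.1] 0.63 [0.4439 0.2027 0.06  ]
paint_tin [191.6 286.5] 0.72 [0.4397 0.2465 0.    ]
paint_tin [205.2 286.9] 0.63 [0.4389 0.2087 0.    ]
small_tray [298.4 277.9] 0.44 [ 0.4653 -0.0482  0.    ]
medium_tray [378.3 283.1] 0.53 [ 0.4519 -0.2689  0.    ]
large_tray [195.3 230.8] 0.78 [0.5944 0.2404 0.    ]
solvent_bottle [334.4 214.4] 0.71 [ 0.6426 -0.1472  0.    ]
spray_gun [463.3 272.8] 0.78 [ 0.481  -0.5068  0.    ]
```

View pics/scene0.png

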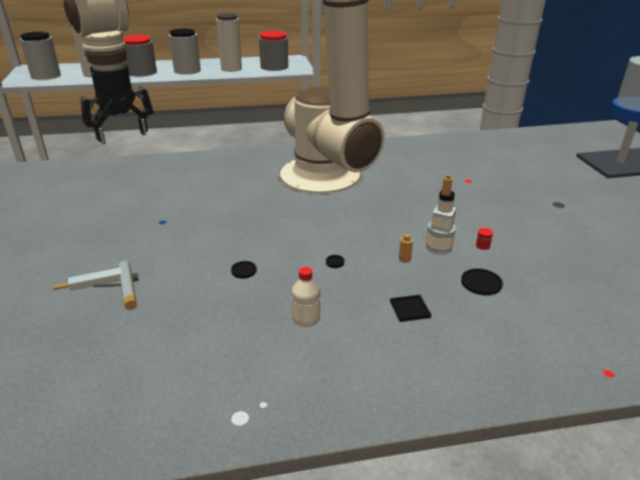

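View pics/top0.png

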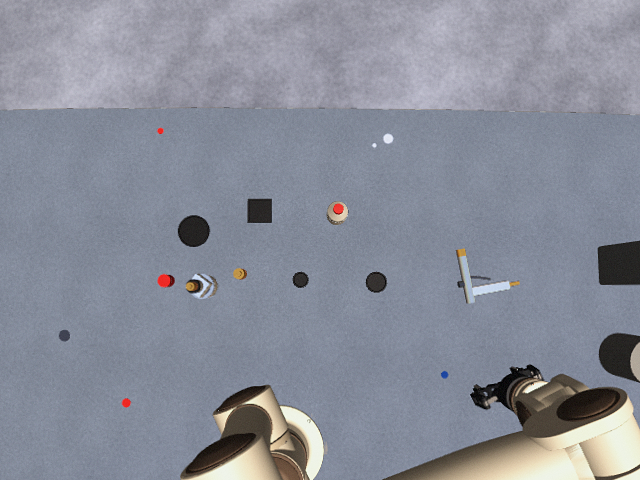

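Scene: the stack is at about (440,225), with the nozzle look-alike at (405,248) and the red jar at (484,238). Top: trays at (300,280) small, (376,282) medium, (260,210) square and (194,230) large; the stack is at (200,286). Next I'll fit the tray blobs.

```bash
cat >> h.py <<'E'
def blobs(c,thr=45,seeds=None):
    g=c['color'].max(2); m=(g<thr).astype(np.uint8)
    n,l,s,ce=cv2.connectedComponentsWithStats(m)
    return [(ce[i],s[i],np.argwhere(l==i)[:,::-1]) for i in range(1,n) if s[i][4]>60]
def shift(target,yaw=None):
    """row (tool axes) from current pose to world target"""
    o=bot.get_obs(); M=Rm(o['tcp_rot']); d=M.T@(np.array(target)-o['ee_pos'])
    t=None if yaw is None else -((yaw-o['tcp_rot'][2]+180)%360-180)*np.pi/180
    return d.round(4), t
E
python3 - <<'E'
from h import *
for n in ['top','scene']:
    c=cam(n)
    for ce,s,p in blobs(c):
        x=at(c,ce,.008); 
        if .2<x[0]<.75 and abs(x[1])<.4 : 
            w=np.array([at(c,q,.008)[:2] for q in p]); 
            r=cv2.minAreaRect((w*1000).astype(np.float32)); print(n,ce.round(1),s[4],np.round(r[0],1),np.round(r[1],1),round(r[2],1),'mean',w.mean(0).round(4))
o=bot.get_obs();c=bot.camera('wrist');print(np.round(c['T_tool_cam'],3).tolist(),np.round(c['camera_matrix'],1).tolist())
print(shift([.40,.19,.36],115))
E
```

```text
top [258.9 210.5] 513 [651.3  61.3] [65.1 64.1] 0.8 mean [0.6513 0.0628]
top [193.2 230.6] 750 [593.7 244.2] [83.9 83.8] 45.9 mean [0.5939 0.2442]
top [299.7 279.4] 64 [461.5 -52.2] [38.8 40.6] 45.4 mean [ 0.4611 -0.052 ]
top [375.1 281.4] 83 [ 456.3 -260.2] [52.3 52.1] 89.8 mean [ 0.4565 -0.2591]
scene [446.9 197.1] 75 [214.  315.5] [35.5 46.2] 68.8 mean [0.2187 0.3147]
scene [334.6 261.2] 163 [465.1 -55.4] [34.6 44.2] 78.4 mean [ 0.4641 -0.0551]
scene [243.4 269.4] 311 [ 458.5 -262. ] [52.4 57.3] 79.5 mean [ 0.4584 -0.2621]
scene [481.3 281.5] 791 [595.9 241.8] [82.  90.2] 62.5 mean [0.5968 0.2415]
scene [409.9 307.9] 706 [653.3  60.4] [70.1 65.2] 0.1 mean [0.6543 0.0602]
[[0.0, 0.959, 0.284, 0.072], [1.0, -0.0, 0.0, 0.0], [0.0, 0.284, -0.959, -0.141], [0.0, 0.0, 0.0, 1.0]] [[415.5, 0.0, 326.6], [0.0, 415.5, 242.3], [0.0, 0.0, 1.0]]
(array([ 0.4428, -0.5534, -0.1287]), np.float64(-1.5713098311826077))
```

>>> arm_command:
  series:
    - [0.02,-0.02,-0.03,0]
    - [0.05,-0.05,-0.06,0]
    - [0.08,-0.08,-0.09,0]
    - [0.11,-0.12,-0.12,0]
    - [0.13,-0.155,-0.13,0]
  hand: 0.05

```text
time: 1.75
ee_pos: [0.2846, -0.3051, 0.3619]
tcp_rot: [179.9, -0.0, 24.9]
wrist_force: [1.1, 0.9, 0.7]
opening: 0.0498
grasp_force: 0.0
```

>>> arm_command:
  series:
    - [0.03,-0.037,0,0]
    - [0.06,-0.074,0,0]
    - [0.09,-0.111,0,0]
    - [0.12,-0.148,0,0]
    - [0.15,-0.185,0,0]

```text
time: 2.25
ee_pos: [0.342, -0.0734, 0.3606]
tcp_rot: [180.0, -0.1, 24.9]
wrist_force: [0.7, -1.0, 1.6]
opening: 0.0498
grasp_force: 0.0
```

>>> arm_command:
  series:
    - [0.03,-0.037,0,0]
    - [0.06,-0.08,0,0]
    - [0.09,-0.12,0,0]
    - [0.12,-0.16,0,0]
    - [0.16,-0.213,0,0]

```text
time: 2.75
ee_pos: [0.3931, 0.1693, 0.3606]
tcp_rot: [180.0, -0.1, 25.0]
wrist_force: [1.3, -0.0, 0.2]
opening: 0.0502
grasp_force: 0.0
```

>>> arm_command:
  series:
    - [0,0,0,-0.15]
    - [0,0,0,-0.3]
    - [0,0,0,-0.45]
    - [0,0,0,-0.6]
    - [0,0,0,-0.75]

```text
time: 3.25
ee_pos: [0.3933, 0.1671, 0.3604]
tcp_rot: [180.0, -0.0, 68.3]
wrist_force: [-0.0, -0.5, -0.3]
opening: 0.0501
grasp_force: 0.0
```

>>> arm_command:
  series:
    - [0,0,0,-0.15]
    - [0,0,0,-0.3]
    - [0,0,0,-0.45]
    - [0,0,0,-0.6]
    - [0,0,0,-0.75]

```text
time: 3.75
ee_pos: [0.3933, 0.167, 0.3604]
tcp_rot: [180.0, -0.0, 111.3]
wrist_force: [-0.1, -0.6, 0.0]
opening: 0.05
grasp_force: 0.0
```

```bash
python3 - <<'E'
from h import *
c=cam('wrist');cv2.imwrite('pics/w1.png',c['color'])
for k,z in dict(nozzle=.147,jar=.105,square_tin=.06,paint_tin=0).items():
    for m in bot.mark_of('wrist',k)[:3]: print(k,np.round(m['location'],1),round(m['confidence'],2),at(c,m['location'],z).round(4))
print(proj(c,[[.441,.2,.193]]))
E
```

```text
nozzle [392.2 185.2] 0.88 [0.4387 0.204  0.147 ]
nozzle [368.1 247.4] 0.71 [0.4411 0.145  0.147 ]
jar [385.3 176.2] 0.91 [0.4376 0.2059 0.105 ]
jar [422.9  83.8] 0.68 [0.4362 0.2951 0.105 ]
square_tin [475.1 323.6] 0.67 [0.6153 0.0821 0.06  ]
square_tin [384.5 172.4] 0.61 [0.4433 0.2061 0.06  ]
square_tin [386.6 175.1] 0.37 [0.4465 0.2043 0.06  ]
paint_tin [375.1 167. ] 0.94 [0.4407 0.2041 0.    ]
[[402.15823159 200.4901126 ]]
```

View pics/w1.png

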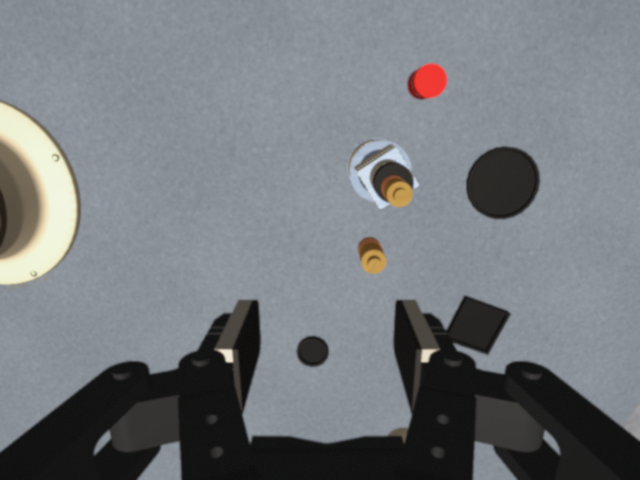

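The wrist view shows the stack nozzle's top at (399,192), the look-alike nozzle at (373,260), the red jar at (430,80), and the square tin under the jar at an angle. I'll move over it.

```bash
python3 - <<'E'
from h import *
c=cam('wrist'); print(at(c,(400,191),.193))
print(shift([.4385,.205,.255]))
E
```

```text
[0.43694423 0.20553547 0.193     ]
(array([0.0196, 0.0557, 0.1053]), None)
```

>>> arm_command:
  series:
    - [0.005,0.015,0.03,0]
    - [0.01,0.03,0.06,0]
    - [0.0195,0.056,0.09,0]
    - [0.0195,0.056,0.105,0]
    - [0.0195,0.056,0.105,0]

```text
time: 4.55
ee_pos: [0.4381, 0.2051, 0.2527]
tcp_rot: [-179.7, 0.0, 110.8]
wrist_force: [-0.4, -0.1, 0.9]
opening: 0.0502
grasp_force: 0.0
```

```bash
python3 - <<'E'
from h import *
c=cam('wrist');cv2.imwrite('pics/w2.png',c['color'])
print(c['t'],bot.get_obs()['ee_pos'])
for k,z in dict(nozzle=.147,jar=.105,square_tin=.06,paint_tin=0).items():
    for m in bot.mark_of('wrist',k)[:3]: print(k,np.round(m['location'],1),round(m['confidence'],2),at(c,m['location'],z).round(4))
E
```

```text
[0.41233867 0.27253601 0.39405562] [0.43823801 0.2050266  0.25468055]
nozzle [324.2 296.9] 0.81 [0.4491 0.1686 0.147 ]
nozzle [329.7 245.7] 0.64 [0.44   0.2022 0.147 ]
jar [386.5  97.9] 0.81 [0.4433 0.2992 0.105 ]
jar [329.2 218.6] 0.8 [0.4372 0.209  0.105 ]
square_tin [333.1 211.1] 0.82 [0.4418 0.2061 0.06  ]
paint_tin [328.2 201.3] 0.6 [0.4392 0.2015 0.    ]
```

View pics/w2.png

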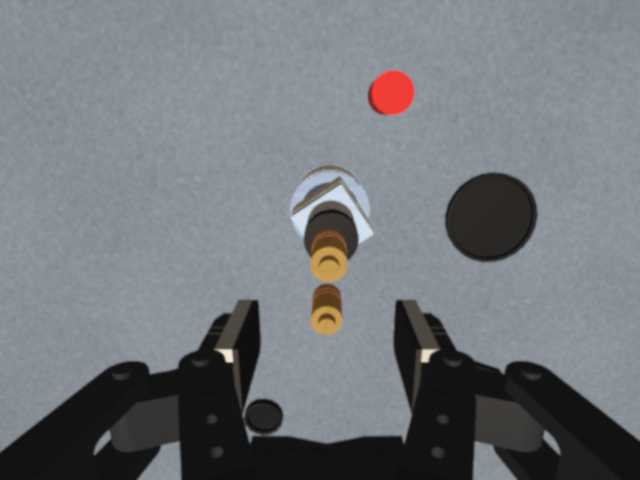

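The nozzle at (329,264) is on the finger midline (about column 327). I'll go down and grip it.

>>> arm_command:
  series:
    - [-0.001,0,0.025,0]
    - [-0.001,0,0.05,0]
    - [-0.001,0,0.075,0]
    - [-0.001,0,0.09,0]
    - [-0.001,0,0.098,0]

```text
time: 5.3
ee_pos: [0.4389, 0.2041, 0.1569]
tcp_rot: [-180.0, -0.0, 110.9]
wrist_force: [-0.8, -0.1, 0.5]
opening: 0.05
grasp_force: 0.0
```

>>> arm_command:
  series:
    - [0,0,0,0]
    - [0,0,0,0]
    - [0,0,0,0]
    - [0,0,0,0]
    - [0,0,0,0]
  hand: 0.012
  grip_force: 25

```text
time: 5.8
ee_pos: [0.4395, 0.2045, 0.1586]
tcp_rot: [179.9, -0.0, 110.9]
wrist_force: [-0.3, 0.0, 7.0]
opening: 0.0192
grasp_force: 24.9
```

>>> arm_command:
  series:
    - [0,0,0,0]
    - [0,0,-0.005,0]
    - [0,0,-0.015,0]
    - [0,0,-0.03,0]
    - [0,0,-0.04,0]

```text
time: 6.3
ee_pos: [0.4393, 0.2044, 0.1988]
tcp_rot: [179.9, -0.0, 110.9]
wrist_force: [-0.4, 1.7, -1.1]
opening: 0.0191
grasp_force: 24.5
```

```bash
python3 - <<'E'
from h import *
c=cam('wrist');cv2.imwrite('pics/w3.png',c['color'][60:,100:540])
print(bot.get_obs()['ee_pos'])
for a in ([.35,-.05,.2],[.461,-.053,.06]): print(shift(a,57))
E
```

```text
[0.43966861 0.20456746 0.20020694]
(array([-0.2058, -0.1746, -0.0004]), np.float64(0.9409531565171395))
(array([-0.2482, -0.0724,  0.1399]), np.float64(0.9409531565171395))
```

View pics/w3.png

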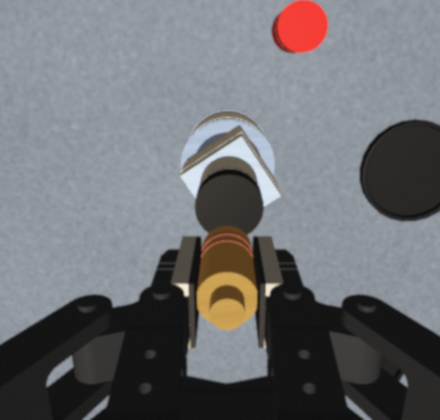

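The nozzle is held upright at (327,300) in the full frame, and the rest of the stack hasn't moved. Now to the small tray.

>>> arm_command:
  series:
    - [-0.02,-0.006,0,0]
    - [-0.055,-0.016,0,0]
    - [-0.1,-0.029,0,0]
    - [-0.145,-0.042,0,0]
    - [-0.19,-0.055,0,0]

```text
time: 6.85
ee_pos: [0.4553, 0.0055, 0.1975]
tcp_rot: [180.0, 0.0, 110.9]
wrist_force: [1.5, -0.6, -0.2]
opening: 0.0191
grasp_force: 24.5
```

>>> arm_command:
  series:
    - [-0.035,-0.01,0.02,0]
    - [-0.053,-0.0155,0.06,0]
    - [-0.058,-0.017,0.1,0]
    - [-0.058,-0.017,0.13,0]
    - [-0.058,-0.017,0.13,0]

```text
time: 7.35
ee_pos: [0.4577, -0.0532, 0.0634]
tcp_rot: [-179.7, -0.2, 110.9]
wrist_force: [-0.5, 0.6, -0.1]
opening: 0.0192
grasp_force: 24.6
```

```bash
python3 - <<'E'
from h import *
c=cam('wrist');cv2.imwrite('pics/w4.png',c['color'])
print(bot.get_obs()['ee_pos'],c['t'])
for m in bot.mark_of('wrist','small_tray')[:3]: print(np.round(m['location'],1),round(m['confidence'],2),at(c,m['location'],0).round(4))
print(shift([.4625,-.053,.03]))
E
```

```text
[ 0.45911805 -0.05307321  0.06622076] [0.43232442 0.01387534 0.20502606]
[328.3 262.7] 0.65 [ 0.4575 -0.0528  0.    ]
(array([-0.0008,  0.0021,  0.0381]), None)
```

View pics/w4.png

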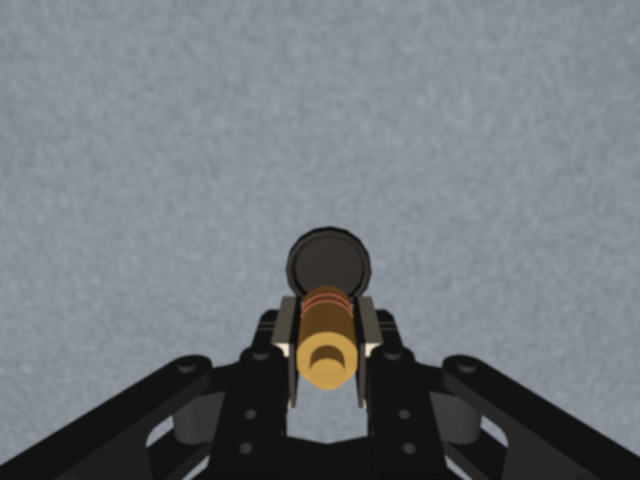

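The small tray's centre is at (328,266), in line with the held nozzle at (328,355). I'll lower it.

>>> arm_command:
  series:
    - [0,0,0.015,0]
    - [0,0,0.03,0]
    - [0,0,0.04,0]
    - [0,0,0.046,0]
    - [0,0,0.046,0]

```text
time: 7.95
ee_pos: [0.4601, -0.053, 0.0209]
tcp_rot: [-180.0, -0.0, 110.9]
wrist_force: [-1.6, 0.1, -0.3]
opening: 0.0192
grasp_force: 24.6
```

>>> arm_command:
  series:
    - [0,0,0,0]
    - [0,0,0.001,0]
    - [0,0,0.002,0]
    - [0,0,0.003,0]
    - [0,0,0.003,0]

```text
time: 8.45
ee_pos: [0.4603, -0.0531, 0.0182]
tcp_rot: [-180.0, -0.0, 110.9]
wrist_force: [-0.1, -0.3, -0.1]
opening: 0.0191
grasp_force: 24.6
```

>>> arm_command:
  series:
    - [0,0,0.001,0]
    - [0,0,0.002,0]
    - [0,0,0.003,0]
    - [0,0,0.003,0]
    - [0,0,0.003,0]

```text
time: 8.95
ee_pos: [0.4603, -0.0531, 0.0156]
tcp_rot: [180.0, 0.0, 110.9]
wrist_force: [-3.3, 0.3, 4.7]
opening: 0.0187
grasp_force: 25.0
```

Contact at 4.7 N. I'll release and rise.

>>> arm_command:
  series:
    - [0,0,0,0]
    - [0,0,0,0]
    - [0,0,0,0]
    - [0,0,0,0]
    - [0,0,0,0]
  hand: 0.036

```text
time: 9.45
ee_pos: [0.4603, -0.0531, 0.0152]
tcp_rot: [-180.0, -0.0, 110.9]
wrist_force: [0.4, 0.2, -0.4]
opening: 0.0359
grasp_force: 0.0
```

>>> arm_command:
  series:
    - [0,0,-0.01,0]
    - [0,0,-0.03,0]
    - [0,0,-0.06,0]
    - [0,0,-0.1,0]
    - [0,0,-0.14,0]

```text
time: 9.95
ee_pos: [0.4599, -0.0531, 0.1573]
tcp_rot: [180.0, 0.0, 110.9]
wrist_force: [0.8, 0.0, 0.4]
opening: 0.036
grasp_force: 0.0
```

```bash
python3 - <<'E'
from h import *
c=cam('wrist');cv2.imwrite('pics/w5.png',c['color'][100:,150:490])
o=bot.get_obs();print(o['ee_pos'],o['tcp_rot'],o['opening'])
for m in bot.mark_of('wrist','nozzle')[:2]: print(np.round(m['location'],1),round(m['confidence'],2),at(c,m['location'],0.004).round(4))
for m in bot.mark_of('wrist','small_tray')[:2]: print(np.round(m['location'],1),round(m['confidence'],2),at(c,m['location'],0).round(4))
print(shift([.439,.206,.22]))
E
```

```text
[ 0.46203538 -0.05331999  0.1642452 ] [179.56897145   0.22485048 110.91065007] 0.03567617328684599
[328.2 224.1] 0.68 [ 0.4609 -0.0542  0.004 ]
[324.3 222.5] 0.62 [ 0.4582 -0.055   0.    ]
(array([ 0.2501,  0.0716, -0.0615]), None)
```

View pics/w5.png

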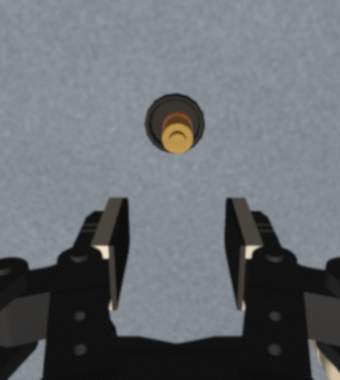

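The nozzle stands in the small tray (crop (177,137) inside the tray at (175,124)). Now the jar.

>>> arm_command:
  series:
    - [0.02,0.006,-0.02,0]
    - [0.06,0.017,-0.045,0]
    - [0.105,0.03,-0.06,0]
    - [0.15,0.043,-0.06,0]
    - [0.195,0.056,-0.06,0]
  hand: 0.055

```text
time: 10.6
ee_pos: [0.4425, 0.1507, 0.2153]
tcp_rot: [180.0, 0.0, 110.9]
wrist_force: [0.9, -0.3, 0.4]
opening: 0.055
grasp_force: 0.0
```

>>> arm_command:
  series:
    - [0.03,0.009,0,0]
    - [0.05,0.0145,0,0]
    - [0.055,0.0155,0,0]
    - [0.055,0.0155,0,0]
    - [0.055,0.0155,0,0]

```text
time: 11.1
ee_pos: [0.4378, 0.2052, 0.2151]
tcp_rot: [-180.0, 0.0, 110.9]
wrist_force: [0.4, -0.2, -0.2]
opening: 0.0551
grasp_force: 0.0
```

```bash
python3 - <<'E'
from h import *
c=cam('wrist');cv2.imwrite('pics/w6.png',c['color'][100:,150:490])
o=bot.get_obs();print(o['ee_pos'],o['tcp_rot'],o['opening'])
for k,z in dict(jar=.105,square_tin=.06,paint_tin=0).items():
    for m in bot.mark_of('wrist',k)[:3]: print(k,np.round(m['location'],1),round(m['confidence'],2),at(c,m['location'],z).round(4))
E
```

```text
[0.43792035 0.20501679 0.21516277] [-1.79978083e+02  1.26782349e-02  1.10857677e+02] 0.05475601284890076
jar [330.6 233. ] 0.81 [0.4382 0.2092 0.105 ]
jar [391.6  96.5] 0.67 [0.4418 0.2978 0.105 ]
jar [504.8 228. ] 0.41 [0.5397 0.2516 0.105 ]
square_tin [331.1 223.7] 0.92 [0.4408 0.2046 0.06  ]
paint_tin [327.  206.7] 0.87 [0.4379 0.2039 0.    ]
```

View pics/w6.png

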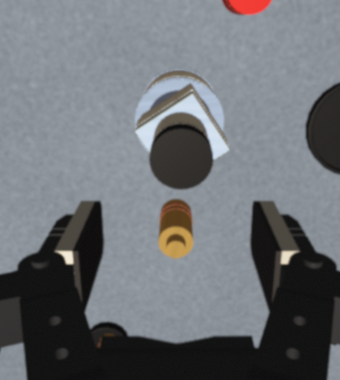

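The jar's cap is centred at full-frame (331,256), about 1.5 mm right of the midline. I'll go down with a small correction and grip.

>>> arm_command:
  series:
    - [0.002,0.0015,0.025,0]
    - [0.002,0.0015,0.05,0]
    - [0.002,0.0015,0.075,0]
    - [0.002,0.0015,0.09,0]
    - [0.002,0.0015,0.097,0]

```text
time: 11.8
ee_pos: [0.4382, 0.2078, 0.1171]
tcp_rot: [-179.9, 0.0, 110.9]
wrist_force: [-0.6, 0.3, -0.0]
opening: 0.0546
grasp_force: 0.0
```

>>> arm_command:
  series:
    - [0,0,0,0]
    - [0,0,0,0]
    - [0,0,0,0]
    - [0,0,0,0]
    - [0,0,0,0]
  hand: 0.026

```text
time: 12.3
ee_pos: [0.4389, 0.2085, 0.119]
tcp_rot: [179.9, -0.0, 110.9]
wrist_force: [0.3, -0.0, 2.2]
opening: 0.0331
grasp_force: 25.5
```

>>> arm_command:
  series:
    - [0,0,0,0]
    - [0,0,-0.005,0]
    - [0,0,-0.015,0]
    - [0,0,-0.03,0]
    - [0,0,-0.05,0]

```text
time: 12.8
ee_pos: [0.4383, 0.2083, 0.1693]
tcp_rot: [-180.0, 0.0, 110.9]
wrist_force: [0.5, -0.1, -0.2]
opening: 0.0336
grasp_force: 25.3
```

```bash
python3 - <<'E'
from h import *
o=bot.get_obs();print(o['ee_pos'],o['tcp_rot'],o['opening'],o['grasp_force'])
print(shift([.457,-.260,.21]))
c=cam('wrist')
for k,z in dict(square_tin=.06,paint_tin=0).items():
    for m in bot.mark_of('wrist',k)[:3]: print(k,np.round(m['location'],1),round(m['confidence'],2),at(c,m['location'],z).round(4))
E
```

```text
[0.43828897 0.20825524 0.16930396] [-1.79961772e+02  9.92731509e-04  1.10915589e+02] 0.03360254308488431 25.321164429187775
(array([-0.4441, -0.1497, -0.0406]), None)
square_tin [331.  244.7] 0.66 [0.4416 0.2054 0.06  ]
paint_tin [328.  224.2] 0.85 [0.4406 0.2032 0.    ]
```

>>> arm_command:
  series:
    - [-0.02,-0.007,-0.01,0]
    - [-0.055,-0.0185,-0.02,0]
    - [-0.1,-0.034,-0.02,0]
    - [-0.145,-0.049,-0.02,0]
    - [-0.19,-0.064,-0.02,0]

```text
time: 13.45
ee_pos: [0.4462, 0.0064, 0.188]
tcp_rot: [-180.0, -0.0, 111.0]
wrist_force: [1.4, 1.3, 0.1]
opening: 0.0329
grasp_force: 25.3
```

>>> arm_command:
  series:
    - [-0.045,-0.015,0,0]
    - [-0.09,-0.0305,0,0]
    - [-0.135,-0.0455,0,0]
    - [-0.18,-0.0605,0,0]
    - [-0.215,-0.0725,0,0]

```text
time: 13.95
ee_pos: [0.455, -0.2212, 0.1877]
tcp_rot: [-180.0, -0.0, 110.8]
wrist_force: [-0.1, 1.4, -0.8]
opening: 0.033
grasp_force: 25.3
```

>>> arm_command:
  series:
    - [-0.025,-0.008,0.02,0]
    - [-0.039,-0.013,0.05,0]
    - [-0.039,-0.013,0.085,0]
    - [-0.039,-0.013,0.11,0]
    - [-0.039,-0.013,0.12,0]

```text
time: 14.45
ee_pos: [0.4558, -0.2591, 0.065]
tcp_rot: [-179.8, -0.2, 110.9]
wrist_force: [-0.1, 0.2, -1.8]
opening: 0.0334
grasp_force: 25.3
```

>>> arm_command:
  series:
    - [0,0,0,0]
    - [0,0,0,0]
    - [0,0,0,0]
    - [0,0,0,0]
    - [0,0,0,0]

```text
time: 14.95
ee_pos: [0.4578, -0.2599, 0.0692]
tcp_rot: [180.0, 0.1, 110.9]
wrist_force: [-0.6, 0.4, 0.6]
opening: 0.0332
grasp_force: 25.3
```

```bash
python3 - <<'E'
from h import *
o=bot.get_obs();print(o['ee_pos'],o['tcp_rot'],o['opening'],o['grasp_force'])
c=cam('wrist');cv2.imwrite('pics/w7.png',c['color'])
for m in bot.mark_of('wrist','medium_tray')[:2]: print(np.round(m['location'],1),round(m['confidence'],2),at(c,m['location'],0).round(4))
for ce,s,p in blobs(c): 
  if s[4]<20000: print(ce.round(1),s, at(c,(s[0]+s[2]/2,s[1]+s[3]/2),.009).round(4))
print(proj(c,[[.457,-.260,.01]]))
E
```

```text
[ 0.45781834 -0.25992206  0.06915345] [1.79952469e+02 6.14261661e-02 1.10920706e+02] 0.03323399884014835 25.3021439909935
[315.2 261.7] 0.62 [ 0.452  -0.2635  0.    ]
[322.3 216.9] [280 210  81  26 231] [ 0.4464 -0.2404  0.009 ]
[330.9 351.9] [ 264  229  126  179 6566] [ 0.4683 -0.2884  0.009 ]
[361.8 267.5] [359 250   6  33  80] [ 0.4746 -0.2543  0.009 ]
[246.5 320.5] [237 312  19  17 209] [ 0.4283 -0.305   0.009 ]
[406.6 320.5] [398 312  19  18 213] [ 0.5094 -0.2744  0.009 ]
[[326.20482114 265.4546487 ]]
```

View pics/w7.png

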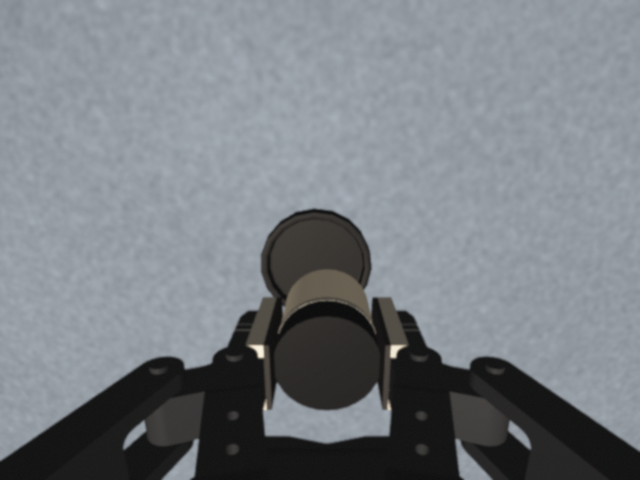

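The medium tray spans columns 261 to 371 (centre 316) and the jar is at 328, so I'll shift about 4.5 mm in −y and lower.

>>> arm_command:
  series:
    - [0,-0.002,0.01,0]
    - [0,-0.0045,0.025,0]
    - [0,-0.0045,0.038,0]
    - [0,-0.0045,0.046,0]
    - [0,-0.0045,0.047,0]

```text
time: 15.55
ee_pos: [0.4523, -0.2609, 0.0194]
tcp_rot: [-179.9, -0.1, 110.9]
wrist_force: [0.5, -0.3, -0.5]
opening: 0.0331
grasp_force: 25.3
```

>>> arm_command:
  series:
    - [0,0,0.001,0]
    - [0,0,0.002,0]
    - [0,0,0.003,0]
    - [0,0,0.003,0]
    - [0,0,0.003,0]

```text
time: 16.05
ee_pos: [0.4533, -0.2615, 0.0185]
tcp_rot: [180.0, 0.0, 110.9]
wrist_force: [-0.4, -0.4, 0.4]
opening: 0.033
grasp_force: 25.3
```

>>> arm_command:
  series:
    - [0,0,0.001,0]
    - [0,0,0.0015,0]
    - [0,0,0.002,0]
    - [0,0,0.002,0]
    - [0,0,0.002,0]

```text
time: 16.55
ee_pos: [0.4534, -0.2615, 0.018]
tcp_rot: [180.0, 0.1, 110.9]
wrist_force: [-4.8, 3.2, 13.0]
opening: 0.0331
grasp_force: 26.6
```

>>> arm_command:
  series:
    - [0,0,0,0]
    - [0,0,0,0]
    - [0,0,0,0]
    - [0,0,0,0]
    - [0,0,0,0]
  hand: 0.05

```text
time: 17.05
ee_pos: [0.4531, -0.2614, 0.0161]
tcp_rot: [-180.0, -0.0, 110.9]
wrist_force: [0.3, 0.7, -0.8]
opening: 0.0497
grasp_force: 0.0
```

>>> arm_command:
  series:
    - [0,0,-0.01,0]
    - [0,0,-0.03,0]
    - [0,0,-0.06,0]
    - [0,0,-0.1,0]
    - [0,0,-0.145,0]

```text
time: 17.55
ee_pos: [0.4526, -0.2611, 0.1628]
tcp_rot: [-180.0, -0.0, 110.9]
wrist_force: [0.6, -0.4, 0.7]
opening: 0.05
grasp_force: 0.0
```

```bash
python3 - <<'E'
from h import *
o=bot.get_obs();print(o['ee_pos'],o['opening'])
c=cam('wrist');cv2.imwrite('pics/w8.png',c['color'][100:,150:490])
for k in ('jar','medium_tray'):
  for m in bot.mark_of('wrist',k)[:2]: print(k,np.round(m['location'],1),round(m['confidence'],2),at(c,m['location'],0.).round(4))
print(shift([.436,.15,.22]))
E
```

```text
[ 0.45259241 -0.2610541   0.16276703] 0.049960548601753856
jar [329.3 220.8] 0.95 [ 0.4542 -0.2616  0.    ]
(array([ 0.3913,  0.13  , -0.056 ]), None)
```

View pics/w8.png

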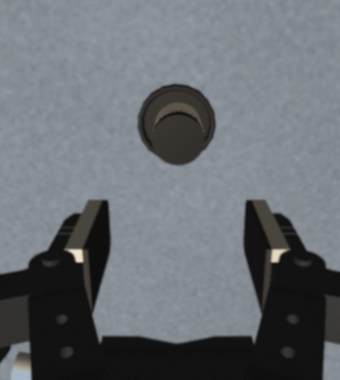

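The jar stands centred in the medium tray (crop (177,138) against tray (176,122)). Back to the stack for the square tin.

>>> arm_command:
  series:
    - [0.02,0.007,-0.02,0]
    - [0.055,0.0187,-0.045,0]
    - [0.1,0.034,-0.055,0]
    - [0.145,0.0493,-0.055,0]
    - [0.19,0.0646,-0.055,0]
  hand: 0.065

```text
time: 18.2
ee_pos: [0.4452, -0.0593, 0.2162]
tcp_rot: [180.0, -0.0, 110.9]
wrist_force: [0.4, 0.1, -0.1]
opening: 0.0652
grasp_force: 0.0
```

>>> arm_command:
  series:
    - [0.045,0.0153,0,0]
    - [0.09,0.0306,0,0]
    - [0.135,0.0459,0,0]
    - [0.18,0.0612,0,0]
    - [0.22,0.0748,0,0]

```text
time: 18.7
ee_pos: [0.4362, 0.1734, 0.2158]
tcp_rot: [-180.0, -0.0, 110.9]
wrist_force: [1.1, -1.0, -0.5]
opening: 0.0652
grasp_force: 0.0
```

>>> arm_command:
  series:
    - [0.015,0.005,0,0]
    - [0.023,0.0076,0,0]
    - [0.023,0.0076,0,0]
    - [0.023,0.0076,0,0]
    - [0.023,0.0076,0,0]

```text
time: 19.2
ee_pos: [0.4361, 0.1945, 0.2164]
tcp_rot: [-180.0, 0.0, 110.8]
wrist_force: [-0.2, -0.1, -0.4]
opening: 0.065
grasp_force: 0.0
```

```bash
python3 - <<'E'
from h import *
o=bot.get_obs();print(o['ee_pos'],o['tcp_rot'],o['opening'],o['q'].round(1))
c=cam('wrist');cv2.imwrite('pics/w9.png',c['color'][80:,130:510])
for k,z in dict(square_tin=.06,paint_tin=0).items():
    for m in bot.mark_of('wrist',k)[:3]: print(k,np.round(m['location'],1),round(m['confidence'],2),at(c,m['location'],z).round(4))
g=c['color'].min(2)
for t in (160,180,200,215):
  n,l,s,ce=cv2.connectedComponentsWithStats((g>t).astype(np.uint8))
  for i in range(1,n):
    if s[i][4]>300:
      w=np.array([at(c,q,.105)[:2]*1000 for q in np.argwhere(l==i)[:,::-1]],np.float32)
      print(t,s[i],ce[i].round(),cv2.minAreaRect(w))
E
```

```text
[0.43610202 0.19454309 0.21635142] [-1.79999928e+02  8.39967635e-03  1.10828116e+02] 0.06499284748025214 [24.  -5.2 -1.8 93.5 -0.  93.2]
square_tin [340.2 209.8] 0.81 [0.4418 0.2059 0.06  ]
paint_tin [336.3 195.8] 0.65 [0.4405 0.205  0.    ]
160 [293 166  54  42 561] [316. 180.] ((415.4826354980469, 225.62057495117188), (40.74363708496094, 10.938488960266113), 56.996726989746094)
160 [348 167  33  48 439] [368. 189.] ((448.0019836425781, 233.14822387695312), (7.448919296264648, 35.06568145751953), 54.65644836425781)
160 [ 293  179   95   91 4747] [340. 225.] ((440.2185974121094, 204.38233947753906), (45.83610534667969, 43.92908477783203), 54.511112213134766)
180 [ 294  180   93   89 4482] [340. 225.] ((440.7124938964844, 204.98068237304688), (43.12085723876953, 42.68363952636719), 54.492374420166016)
```

View pics/w9.png

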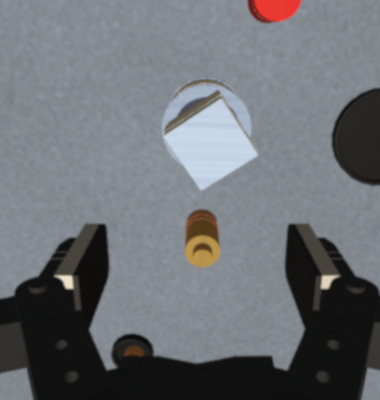

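The tin top is a clean square centred at (0.4405, 0.2047), yaw 54.5°/144.5° (crop (212,142)). I'll turn −0.587 rad, centre and descend.

>>> arm_command:
  series:
    - [0.004,0.004,0,-0.14]
    - [0.008,0.008,0,-0.28]
    - [0.008,0.008,0,-0.42]
    - [0.008,0.008,0,-0.55]
    - [0.008,0.008,0,-0.587]

```text
time: 19.85
ee_pos: [0.4407, 0.2055, 0.2163]
tcp_rot: [180.0, 0.0, 144.8]
wrist_force: [0.8, -0.2, 0.3]
opening: 0.0647
grasp_force: 0.0
```

>>> arm_command:
  series:
    - [0,0,0.02,0]
    - [0,0,0.05,0]
    - [0,0,0.09,0]
    - [0,0,0.12,0]
    - [0,0,0.12,0]

```text
time: 20.35
ee_pos: [0.4385, 0.2045, 0.0925]
tcp_rot: [-179.7, -0.2, 144.5]
wrist_force: [-0.1, 1.3, 0.2]
opening: 0.0649
grasp_force: 0.0
```

>>> arm_command:
  series:
    - [0,0,0.01,0]
    - [0,0,0.018,0]
    - [0,0,0.022,0]
    - [0,0,0.022,0]
    - [0,0,0.022,0]

```text
time: 20.85
ee_pos: [0.4408, 0.2061, 0.0749]
tcp_rot: [180.0, 0.0, 144.5]
wrist_force: [-0.8, -0.3, -0.5]
opening: 0.0651
grasp_force: 0.0
```

>>> arm_command:
  series:
    - [0,0,0,0]
    - [0,0,0,0]
    - [0,0,0,0]
    - [0,0,0,0]
    - [0,0,0,0]
  hand: 0.036
  grip_force: 30

```text
time: 21.35
ee_pos: [0.4408, 0.206, 0.0749]
tcp_rot: [180.0, 0.0, 144.5]
wrist_force: [-0.7, -1.0, 6.1]
opening: 0.0433
grasp_force: 31.6
```

>>> arm_command:
  series:
    - [0,0,0,0]
    - [0,0,-0.005,0]
    - [0,0,-0.015,0]
    - [0,0,-0.03,0]
    - [0,0,-0.05,0]

```text
time: 21.85
ee_pos: [0.4403, 0.2058, 0.1252]
tcp_rot: [-180.0, -0.0, 144.5]
wrist_force: [-0.4, -0.6, -1.8]
opening: 0.0436
grasp_force: 30.8
```

>>> arm_command:
  series:
    - [0,0,-0.02,0.14]
    - [0,0,-0.05,0.28]
    - [0,0,-0.08,0.42]
    - [0,0,-0.08,0.56]
    - [0,0,-0.08,0.7]

```text
time: 22.35
ee_pos: [0.4411, 0.2062, 0.2067]
tcp_rot: [179.8, -0.0, 104.1]
wrist_force: [0.3, 0.6, -2.4]
opening: 0.0437
grasp_force: 31.0
```

>>> arm_command:
  series:
    - [0,0,0,0.12]
    - [0,0,0,0.22]
    - [0,0,0,0.234]
    - [0,0,0,0.234]
    - [0,0,0,0.234]

```text
time: 22.85
ee_pos: [0.4406, 0.2059, 0.2047]
tcp_rot: [180.0, -0.0, 91.2]
wrist_force: [-0.4, -0.2, -0.9]
opening: 0.0436
grasp_force: 30.9
```

```bash
python3 - <<'E'
from h import *
c=cam('wrist')
o=bot.get_obs();print(o['ee_pos'],o['tcp_rot'],o['opening'],o['q'].round(1))
for m in bot.mark_of('wrist','paint_tin')[:3]: print(np.round(m['location'],1),round(m['confidence'],2),at(c,m['location'],0).round(4))
print(shift([.652,.061,.2],91))
E
```

```text
[0.44056751 0.20592352 0.2045539 ] [ 1.79991121e+02 -6.39130543e-03  9.11368963e+01] 0.043575202516030455 [ 25.1  -4.2  -2.1  92.1   0.  113.9]
[542.5 359.4] 0.73 [0.6523 0.0612 0.    ]
[327.8 210.8] 0.56 [0.4412 0.2032 0.    ]
(array([-0.149 ,  0.2086,  0.0045]), np.float64(0.0019924282556898244))
```

>>> arm_command:
  series:
    - [-0.013,0.018,0,0]
    - [-0.035,0.049,0,0]
    - [-0.06,0.084,0,0]
    - [-0.085,0.119,0,0]
    - [-0.11,0.154,0,0]

```text
time: 23.45
ee_pos: [0.5977, 0.0976, 0.2043]
tcp_rot: [180.0, -0.0, 91.1]
wrist_force: [-1.4, 0.7, -0.8]
opening: 0.0438
grasp_force: 31.1
```

>>> arm_command:
  series:
    - [-0.02,0.03,0.03,0]
    - [-0.034,0.048,0.06,0]
    - [-0.039,0.0546,0.1,0]
    - [-0.039,0.0546,0.13,0]
    - [-0.039,0.0546,0.13,0]

```text
time: 23.95
ee_pos: [0.6492, 0.0601, 0.0688]
tcp_rot: [-179.5, 0.0, 91.0]
wrist_force: [-0.8, -0.6, -1.9]
opening: 0.0431
grasp_force: 31.2
```

>>> arm_command:
  series:
    - [0,0,0,0]
    - [0,0,0,0]
    - [0,0,0,0]
    - [0,0,0,0]
    - [0,0,0,0]

```text
time: 24.45
ee_pos: [0.6521, 0.0608, 0.0753]
tcp_rot: [179.9, -0.0, 91.0]
wrist_force: [-0.1, 0.0, -1.5]
opening: 0.0434
grasp_force: 31.2
```

```bash
python3 - <<'E'
from h import *
o=bot.get_obs();print(o['ee_pos'],o['tcp_rot'],o['opening'],o['grasp_force'])
c=cam('wrist');cv2.imwrite('pics/w10.png',c['color'][100:,150:490])
for m in bot.mark_of('wrist','square_tray')[:2]: print(np.round(m['location'],1),round(m['confidence'],2),at(c,m['location'],0).round(4))
print(proj(c,[[.652,.061,.01],[.652-.033,.061+.033,.01],[.652+.033,.061+.033,.01]]).round())
E
```

```text
[0.65212271 0.06084723 0.07528738] [ 1.79922914e+02 -8.44909063e-03  9.10450074e+01] 0.043411038558052756 31.176538467407227
[323.  256.1] 0.87 [0.6497 0.0606 0.    ]
[[327. 261.]
 [263. 198.]
 [394. 201.]]
```

View pics/w10.png

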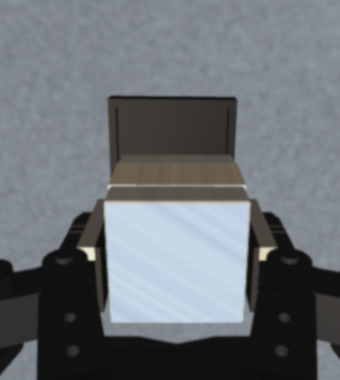

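The tray's far corners are at full-frame (259,197) and (387,198), 2.5 mm left of the tin at column 327, and parallel to it. I'll shift −2.5 mm in y and lower.

>>> arm_command:
  series:
    - [0.001,-0.002,0.012,0]
    - [0.001,-0.0025,0.03,0]
    - [0.001,-0.0025,0.044,0]
    - [0.001,-0.0025,0.052,0]
    - [0.001,-0.0025,0.053,0]

```text
time: 25.05
ee_pos: [0.6486, 0.0616, 0.0198]
tcp_rot: [-179.9, 0.0, 91.0]
wrist_force: [0.4, 0.4, -1.1]
opening: 0.0435
grasp_force: 31.3
```

>>> arm_command:
  series:
    - [0,0,0.001,0]
    - [0,0,0.002,0]
    - [0,0,0.003,0]
    - [0,0,0.003,0]
    - [0,0,0.003,0]

```text
time: 25.55
ee_pos: [0.6497, 0.0617, 0.019]
tcp_rot: [179.9, -0.0, 91.0]
wrist_force: [-0.3, -0.4, 1.9]
opening: 0.044
grasp_force: 31.7
```

>>> arm_command:
  series:
    - [0,0,0.0005,0]
    - [0,0,0.0005,0]
    - [0,0,0.0005,0]
    - [0,0,0.0005,0]
    - [0,0,0.0005,0]

```text
time: 26.05
ee_pos: [0.6497, 0.0617, 0.0189]
tcp_rot: [179.9, -0.0, 91.0]
wrist_force: [-1.2, -0.3, 5.9]
opening: 0.0431
grasp_force: 32.1
```

>>> arm_command:
  series:
    - [0,0,0,0]
    - [0,0,0,0]
    - [0,0,0,0]
    - [0,0,0,0]
    - [0,0,0,0]
  hand: 0.06

```text
time: 26.55
ee_pos: [0.6492, 0.0616, 0.0177]
tcp_rot: [-180.0, -0.0, 91.0]
wrist_force: [0.1, -0.3, -0.4]
opening: 0.0601
grasp_force: 0.0
```

>>> arm_command:
  series:
    - [0,0,-0.01,0]
    - [0,0,-0.03,0]
    - [0,0,-0.06,0]
    - [0,0,-0.1,0]
    - [0,0,-0.145,0]

```text
time: 27.05
ee_pos: [0.6486, 0.0616, 0.1642]
tcp_rot: [-179.9, 0.0, 91.0]
wrist_force: [1.8, 0.3, 0.0]
opening: 0.0599
grasp_force: 0.0
```

```bash
python3 - <<'E'
from h import *
o=bot.get_obs();print(o['ee_pos'],o['opening'])
c=cam('wrist');cv2.imwrite('pics/w11.png',c['color'][100:,150:490])
for k,z in (('square_tin',.004),('square_tray',0)):
  for m in bot.mark_of('wrist',k)[:2]: print(k,np.round(m['location'],1),round(m['confidence'],2),at(c,m['location'],z).round(4))
print(shift([.440,.204,.17],111))
E
```

```text
[0.64861148 0.06158727 0.16415002] 0.05987094697385445
square_tin [329.1 221.2] 0.91 [0.6498 0.0605 0.004 ]
(array([ 0.146 , -0.2083, -0.0038]), np.float64(-0.3485271130894205))
```

View pics/w11.png

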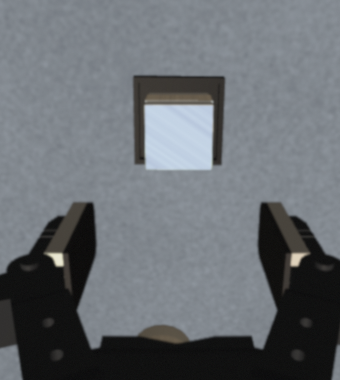

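The square tin sits flat and square in its tray (tin at crop (178,135), tray at (180,120)). Now the paint tin, with the gripper open to 85 mm and the yaw kept at 91°.

>>> arm_command:
  series:
    - [0.015,-0.02,0,0]
    - [0.037,-0.053,0,0]
    - [0.062,-0.088,0,0]
    - [0.087,-0.124,0,0]
    - [0.112,-0.16,0,0]
  hand: 0.085

```text
time: 27.7
ee_pos: [0.4854, 0.1712, 0.1619]
tcp_rot: [-179.9, 0.0, 91.0]
wrist_force: [0.4, 0.8, 0.1]
opening: 0.0851
grasp_force: 0.0
```

>>> arm_command:
  series:
    - [0.02,-0.028,0,0]
    - [0.032,-0.046,0,0]
    - [0.034,-0.0485,0,0]
    - [0.034,-0.0485,0,0]
    - [0.034,-0.0485,0,0]

```text
time: 28.2
ee_pos: [0.4387, 0.2035, 0.1625]
tcp_rot: [-180.0, 0.0, 91.0]
wrist_force: [-0.5, 0.1, -0.8]
opening: 0.085
grasp_force: 0.0
```

```bash
python3 - <<'E'
from h import *
o=bot.get_obs();print(o['ee_pos'],o['tcp_rot'],o['opening'])
c=cam('wrist');cv2.imwrite('pics/w12.png',c['color'])
for m in bot.mark_of('wrist','paint_tin')[:2]: print(np.round(m['location'],1),round(m['confidence'],2),at(c,m['location'],0).round(4))
for m in bot.find_in('wrist','paint_tin')[:2]: print(np.round(m['location'],1),round(m['confidence'],2),at(c,m['location'],.06).round(4))
g=c['color'].min(2)
for t in (150,165,180):
  n,l,s,ce=cv2.connectedComponentsWithStats((g>t).astype(np.uint8))
  for i in range(1,n):
    if s[i][4]>1500:
      w=np.array([at(c,q,.06)[:2]*1000 for q in np.argwhere(l==i)[:,::-1]],np.float32)
      print(t,s[i],cv2.minEnclosingCircle(w),w.mean(0))
E
```

```text
[0.43874172 0.20345472 0.16247373] [-1.79989611e+02  1.72327902e-02  9.10091147e+01] 0.0849969039366764
[330.3 218.7] 0.56 [0.441  0.2037 0.    ]
[329.5 234.7] 0.9 [0.4399 0.2079 0.06  ]
150 [ 275  187  107  101 3713] ((438.78497314453125, 205.7600555419922), 32.85986328125) [438.86914 206.61487]
```

>>> arm_command:
  series:
    - [0.0015,0.001,0.025,0]
    - [0.0015,0.001,0.055,0]
    - [0.0015,0.001,0.075,0]
    - [0.0015,0.001,0.085,0]
    - [0.0015,0.001,0.085,0]

```text
time: 28.85
ee_pos: [0.4388, 0.2048, 0.0766]
tcp_rot: [-179.9, 0.1, 91.0]
wrist_force: [0.4, 0.6, 0.5]
opening: 0.0849
grasp_force: 0.0
```

>>> arm_command:
  series:
    - [0,0,0.01,0]
    - [0,0,0.022,0]
    - [0,0,0.035,0]
    - [0,0,0.045,0]
    - [0,0,0.049,0]

```text
time: 29.35
ee_pos: [0.4385, 0.2051, 0.0273]
tcp_rot: [-179.9, 0.0, 91.0]
wrist_force: [0.1, -1.2, -0.1]
opening: 0.085
grasp_force: 0.0
```

>>> arm_command:
  series:
    - [0,0,0,0]
    - [0,0,0,0]
    - [0,0,0,0]
    - [0,0,0,0]
    - [0,0,0,0]
  hand: 0.056
  grip_force: 40

```text
time: 29.85
ee_pos: [0.4394, 0.2055, 0.0292]
tcp_rot: [180.0, -0.0, 91.0]
wrist_force: [0.4, 0.1, 1.2]
opening: 0.0632
grasp_force: 44.2
```

>>> arm_command:
  series:
    - [0,0,0,0]
    - [0,0,-0.005,0]
    - [0,0,-0.015,0]
    - [0,0,-0.03,0]
    - [0,0,-0.05,0]

```text
time: 30.35
ee_pos: [0.4389, 0.2052, 0.0798]
tcp_rot: [-180.0, 0.0, 91.0]
wrist_force: [0.9, -1.1, -2.4]
opening: 0.0627
grasp_force: 44.3
```

```bash
python3 - <<'E'
from h import *
o=bot.get_obs();print(o['ee_pos'],o['tcp_rot'],o['opening'],o['grasp_force'])
print(shift([.595,.243,.078]))
E
```

```text
[0.43885583 0.20522593 0.07976634] [-1.79958683e+02  2.04746420e-02  9.10309575e+01] 0.06273334846288185 44.29432511329651
(array([0.035 , 0.1568, 0.0016]), None)
```

>>> arm_command:
  series:
    - [0.003,0.014,-0.005,0]
    - [0.01,0.045,-0.01,0]
    - [0.019,0.085,-0.01,0]
    - [0.028,0.125,-0.01,0]
    - [0.035,0.157,0,0]

```text
time: 30.85
ee_pos: [0.5984, 0.2439, 0.0812]
tcp_rot: [179.8, -0.1, 91.0]
wrist_force: [0.9, 0.3, -2.3]
opening: 0.0632
grasp_force: 44.7
```

>>> arm_command:
  series:
    - [0,0,0,0]
    - [0,0,0,0]
    - [0,0,0,0]
    - [0,0,0,0]
    - [0,0,0,0]

```text
time: 31.35
ee_pos: [0.5952, 0.2433, 0.0799]
tcp_rot: [179.9, -0.0, 91.0]
wrist_force: [-0.6, -0.7, -1.3]
opening: 0.0629
grasp_force: 44.9
```

```bash
python3 - <<'E'
from h import *
o=bot.get_obs();print(o['ee_pos'],o['tcp_rot'],o['opening'],o['grasp_force'])
c=cam('wrist');cv2.imwrite('pics/w13.png',c['color'][100:,150:490])
for m in bot.mark_of('wrist','large_tray')[:2]: print(np.round(m['location'],1),round(m['confidence'],2),at(c,m['location'],0).round(4))
a=np.linspace(0,2*np.pi,60)
p=proj(c,np.c_[.595+.044*np.cos(a),.243+.044*np.sin(a),.01+0*a]);print('pred',p.min(0),p.max(0))
g=c['color'].max(2)
for r in (195,205,215,225,235): 
  d=np.where(g[r,200:460]<70)[0]+200; print(r,d[[0,-1]] if len(d) else None)
d=[np.where(g[100:300,k]<70)[0][:1]+100 for k in (310,327,340)];print(d)
E
```

```text
[0.59517868 0.24327335 0.07989342] [ 1.79931934e+02 -2.71266635e-02  9.10444023e+01] 0.06290423608226545 44.905720353126526
pred [245.14533811 177.22809779] [408.90545148 332.57727296]
195 [269 373]
205 [258 383]
215 [252 389]
225 [247 395]
235 [244 397]
[array([176]), array([176]), array([178])]
```

View pics/w13.png

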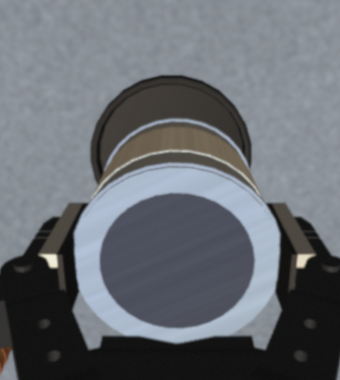

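The tray is centred at column 321 and the tin at 327, so I'll shift −3 mm in y and lower.

>>> arm_command:
  series:
    - [0,-0.002,0.012,0]
    - [0,-0.003,0.026,0]
    - [0,-0.003,0.037,0]
    - [0,-0.003,0.042,0]
    - [0,-0.003,0.042,0]

```text
time: 31.95
ee_pos: [0.5918, 0.2428, 0.0352]
tcp_rot: [-179.9, 0.0, 91.0]
wrist_force: [-0.7, 0.5, -2.9]
opening: 0.0629
grasp_force: 44.9
```

>>> arm_command:
  series:
    - [0,0,0.001,0]
    - [0,0,0.002,0]
    - [0,0,0.003,0]
    - [0,0,0.003,0]
    - [0,0,0.003,0]

```text
time: 32.45
ee_pos: [0.5926, 0.2432, 0.034]
tcp_rot: [180.0, -0.0, 91.0]
wrist_force: [0.1, -0.3, -1.8]
opening: 0.0629
grasp_force: 44.9
```

>>> arm_command:
  series:
    - [0,0,0.0005,0]
    - [0,0,0.001,0]
    - [0,0,0.001,0]
    - [0,0,0.001,0]
    - [0,0,0.001,0]

```text
time: 32.95
ee_pos: [0.5926, 0.2432, 0.0332]
tcp_rot: [180.0, -0.0, 91.0]
wrist_force: [-2.3, 0.5, 4.0]
opening: 0.0626
grasp_force: 45.6
```

Contact at 4 N. I'll release, rise and check.

>>> arm_command:
  series:
    - [0,0,0,0]
    - [0,0,0,0]
    - [0,0,0,0]
    - [0,0,0,0]
    - [0,0,0,0]
  hand: 0.083

```text
time: 33.45
ee_pos: [0.5925, 0.2431, 0.0327]
tcp_rot: [-180.0, 0.0, 91.0]
wrist_force: [0.1, -0.0, 0.2]
opening: 0.083
grasp_force: 0.0
```

>>> arm_command:
  series:
    - [0,0,-0.01,0]
    - [0,0,-0.03,0]
    - [0,0,-0.06,0]
    - [0,0,-0.1,0]
    - [0,0,-0.145,0]

```text
time: 33.95
ee_pos: [0.5919, 0.2429, 0.1792]
tcp_rot: [-179.9, 0.0, 91.0]
wrist_force: [0.9, 0.9, 0.2]
opening: 0.0831
grasp_force: 0.0
```

>>> arm_command:
  series:
    - [0,0,-0.03,0]
    - [0,0,-0.04,0]
    - [0,0,-0.04,0]
    - [0,0,-0.04,0]
    - [0,0,-0.04,0]

```text
time: 34.45
ee_pos: [0.592, 0.243, 0.2158]
tcp_rot: [-179.8, 0.1, 91.0]
wrist_force: [0.1, 1.2, -0.8]
opening: 0.0827
grasp_force: 0.0
```

```bash
python3 - <<'E'
from h import *
o=bot.get_obs();print(o['ee_pos'],o['opening'])
a=cam('wrist')
for k in ('paint_tin','large_tray'):
  for m in bot.mark_of('wrist',k)[:2]: print('w',k,round(m['confidence'],2),at(a,m['location'],.004).round(4))
b=cam('scene')
for k in ('nozzle','jar','square_tin','paint_tin','solvent_bottle','spray_gun'):
  for m in bot.mark_of('scene',k)[:2]: print(k,round(m['confidence'],2),at(b,m['location'],.004).round(4))
s=cv2.resize(b['color'][170:350,90:540],None,fx=1.7,fy=1.7,interpolation=cv2.INTER_CUBIC)
w=cv2.resize(a['color'][100:,150:490],None,fx=.75,fy=.75)
im=np.zeros((s.shape[0]+w.shape[0],s.shape[1],3),np.uint8);im[:s.shape[0]]=s;im[s.shape[0]:,:w.shape[1]]=w
cv2.imwrite('pics/final.png',im);print(im.shape)
E
```

```text
[0.59197678 0.24295728 0.21582273] 0.08271500243865999
w paint_tin 0.82 [0.5926 0.2377 0.004 ]
nozzle 0.91 [0.486  0.1074 0.004 ]
jar 0.7 [0.4613 0.3074 0.004 ]
jar 0.63 [ 0.4623 -0.2681  0.004 ]
square_tin 0.97 [0.6488 0.056  0.004 ]
paint_tin 0.58 [0.59   0.2407 0.004 ]
solvent_bottle 0.95 [ 0.6474 -0.1474  0.004 ]
spray_gun 0.95 [ 0.474  -0.5028  0.004 ]
(591, 765, 3)
```

All 14 pictures are used, so I'll do the last check numerically.

```bash
python3 - <<'E'
from h import *
b=cam('scene'); hsv=cv2.cvtColor(b['color'],cv2.COLOR_BGR2HSV)
m=cv2.inRange(hsv,(5,120,80),(25,255,255))
n,l,s,ce=cv2.connectedComponentsWithStats(m)
for i in range(1,n):
    if s[i][4]>25 and s[i][1]>150: print('brass',s[i],ce[i].round(1))
print('expected nozzle base/top',proj(b,[[.460,-.053,.004],[.460,-.053,.05]]).round(1).tolist())
a=cam('wrist'); g=a['color'].max(2)
print('tray ring pred',[(p.min(0).round(),p.max(0).round()) for p in [proj(a,np.c_[.592+r*np.cos(t),.243+r*np.sin(t),z+0*t]) for t in [np.linspace(0,6.28,60)] for r,z in ((.044,.01),(.032,.064))]])
for r in (190,205,220,235):
    row=g[r,240:420]; d=np.where(row<75)[0]+240; br=np.where(row>185)[0]+240
    print(r,d[[0,-1]] if len(d) else None, br[[0,-1]] if len(br) else None)
E
```

```text
brass [400 234  12  28 268] [405.4 248.2]
brass [331 245   9  19 130] [334.8 254.8]
brass [ 53 284  15   5  43] [ 60.  285.9]
brass [124 295  12  14 131] [129.7 301.8]
expected nozzle base/top [[335.1, 261.5], [335.5, 244.7]]
tray ring pred [(array([275., 155.]), array([378., 256.])), (array([283., 178.]), array([370., 263.]))]
190 [279 373] [297 357]
205 [276 376] [287 367]
220 [279 373] [284 370]
235 None [286 368]
```

```bash
python3 -c "
from workcell import bot
print(bot.job_done())"
```

```text
the job is handed in; nothing more can be done
None
```

The stack is apart and handed in at about 35 s of robot time: the nozzle, jar, square tin and paint tin each stand in their own tray, placed in that order, and the solvent bottle and spray gun were not touched (the paint tin's final position was checked numerically, since the picture limit was used up).

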